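# Level the plaque balance in the hallway

## Task

The balance on the ledge, which shares blank slate plaques out into two equal loads for the stairs, is uneven. Move plaques from pan to pan until both pans sit level with all four plaques still on the balance, each standing on its long edge, leaning fully home and centred in a slot of its own. Set plaques down gently, do not drop them off the balance, let go, and do not disturb the jar, the torch and the dish.

Things in the scene. Friction and masses are not known exactly. Their poses are not given: they have to be found in the camera images.
- balance: Fixed base of a two-pan balance. Origin: centre of its underside on the ledge; x away from the robot (yaw 0; varies up to 14 degrees), y left, z up. Two aluminium pans, 220 (x) by 240 mm (y), side by side at y = +128 and -128 mm, tops 72 mm above the ledge when level. Each has 3 slots, 72 mm apart in x, all leaning 30 degrees from vertical, tops towards -x (the robot).
- pan_1 (a joint): Height of pan 1 (left or right: see its slots) from level, m: 0 level, positive up, stops at -0.018 and +0.018. The pans stay horizontal; one rises as the other sinks. They give softly: about 5 mm per newton of difference in load.
- pan_2 (a joint): Height of pan 2 from level, m: always minus that of pan 1.
- pan1_near (a point): Slot on pan 1, nearest the robot; moves with the pan. Point on its ledger strip (20 mm above the pan) under the middle of the foot of a plaque resting on the front pegs; 8 mm play behind that. Two front pegs (-x side, 10 mm thick, 47 mm up the slant) and two back pegs (25 mm up) stand 32 mm either side in y: 54 mm clear between them for a finger.
- pan1_mid (a point): Slot on pan 1, middle; moves with the pan. Point on its ledger strip (20 mm above the pan) under the middle of the foot of a plaque resting on the front pegs; 8 mm play behind that. Two front pegs (-x side, 10 mm thick, 47 mm up the slant) and two back pegs (25 mm up) stand 32 mm either side in y: 54 mm clear between them for a finger.
- pan1_far (a point): Slot on pan 1, farthest from the robot; moves with the pan. Point on its ledger strip (20 mm above the pan) under the middle of the foot of a plaque resting on the front pegs; 8 mm play behind that. Two front pegs (-x side, 10 mm thick, 47 mm up the slant) and two back pegs (25 mm up) stand 32 mm either side in y: 54 mm clear between them for a finger.
- pan2_near (a point): Slot on pan 2, nearest the robot; moves with the pan. Point on its ledger strip (20 mm above the pan) under the middle of the foot of a plaque resting on the front pegs; 8 mm play behind that. Two front pegs (-x side, 10 mm thick, 47 mm up the slant) and two back pegs (25 mm up) stand 32 mm either side in y: 54 mm clear between them for a finger.
- pan2_mid (a point): Slot on pan 2, middle; moves with the pan. Point on its ledger strip (20 mm above the pan) under the middle of the foot of a plaque resting on the front pegs; 8 mm play behind that. Two front pegs (-x side, 10 mm thick, 47 mm up the slant) and two back pegs (25 mm up) stand 32 mm either side in y: 54 mm clear between them for a finger.
- pan2_far (a point): Slot on pan 2, farthest from the robot; moves with the pan. Point on its ledger strip (20 mm above the pan) under the middle of the foot of a plaque resting on the front pegs; 8 mm play behind that. Two front pegs (-x side, 10 mm thick, 47 mm up the slant) and two back pegs (25 mm up) stand 32 mm either side in y: 54 mm clear between them for a finger.
- plaque_big_center (a point): Centre of the large blank slate plaque: 12 mm thick (its x), 222 mm long (its y), 75 mm high (its z, pointing up along the slant), about 600 g. Loose, standing on its long edge in a slot. It weighs as much as the three small ones together.
- plaque_a_center (a point): Centre of one of three equal small blank slate plaques: 12 mm thick (its x), 96 mm long (its y), 58 mm high (its z, pointing up along the slant), about 200 g (within 3 percent). Loose, standing on its long edge in a slot.
- plaque_b_center (a point): Centre of one of three equal small blank slate plaques: 12 mm thick (its x), 96 mm long (its y), 58 mm high (its z, pointing up along the slant), about 200 g (within 3 percent). Loose, standing on its long edge in a slot.
- plaque_c_center (a point): Centre of one of three equal small blank slate plaques: 12 mm thick (its x), 96 mm long (its y), 58 mm high (its z, pointing up along the slant), about 200 g (within 3 percent). Loose, standing on its long edge in a slot.
- jar: Bystander: glass jar with a twist cap, 72 mm across, 110 mm high, origin at the centre of its foot.
- torch: Bystander: black torch standing on its head, 54 mm across, 145 mm high, origin at the centre of its foot.
- dish: Bystander: round ceramic ring dish, 110 mm across, 30 mm high, origin at the centre of its foot.
Mind the look-alikes: they are no part of the job. What is shaped like the part that bears plaque_b_center but yellow is not meant. What is shaped like the part that bears plaque_a_center but brown is not meant.

How it is judged (in metres and radians):
At the end, for the whole second after the job is handed in: Both pans within 5 mm of level, and all four plaques at rest, each standing leaned back in a slot of the balance (20 to 43 degrees from vertical, foot down on the ledger, turned less than 8.5 degrees from the slot, middle within 20 mm of the slot's middle lengthwise) (value of joint pan_1 between -0.005 and 0.005 m and angle between plaque_big_center's own z axis and vertical between 0.35 and 0.75 rad and angle between the y axis of each of plaque_big_center, plaque_a_center, plaque_b_center, plaque_c_center and the y axis of balance, either way round below 0.15 rad and z of plaque_big_center in the frame of balance between 0.113476 and 0.137476 m and (x of plaque_big_center in the frame of balance between -0.09275 and -0.06575 m or x of plaque_big_center in the frame of balance between -0.02075 and 0.00625 m or x of plaque_big_center in the frame of balance between 0.05125 and 0.07825 m) and (y of plaque_big_center in the frame of balance between -0.148 and -0.108 m or y of plaque_big_center in the frame of balance between 0.108 and 0.148 m) and linear speed of each of plaque_big, plaque_a, plaque_b, plaque_c below 0.02 m/s and angle between plaque_a_center's own z axis and vertical between 0.35 and 0.75 rad and z of plaque_a_center in the frame of balance between 0.106115 and 0.130115 m and (x of plaque_a_center in the frame of balance between -0.0885 and -0.0615 m or x of plaque_a_center in the frame of balance between -0.0165 and 0.0105 m or x of plaque_a_center in the frame of balance between 0.0555 and 0.0825 m) and (y of plaque_a_center in the frame of balance between -0.148 and -0.108 m or y of plaque_a_center in the frame of balance between 0.108 and 0.148 m) and angle between plaque_b_center's own z axis and vertical between 0.35 and 0.75 rad and z of plaque_b_center in the frame of balance between 0.106115 and 0.130115 m and (x of plaque_b_center in the frame of balance between -0.0885 and -0.0615 m or x of plaque_b_center in the frame of balance between -0.0165 and 0.0105 m or x of plaque_b_center in the frame of balance between 0.0555 and 0.0825 m) and (y of plaque_b_center in the frame of balance between -0.148 and -0.108 m or y of plaque_b_center in the frame of balance between 0.108 and 0.148 m) and angle between plaque_c_center's own z axis and vertical between 0.35 and 0.75 rad and z of plaque_c_center in the frame of balance between 0.106115 and 0.130115 m and (x of plaque_c_center in the frame of balance between -0.0885 and -0.0615 m or x of plaque_c_center in the frame of balance between -0.0165 and 0.0105 m or x of plaque_c_center in the frame of balance between 0.0555 and 0.0825 m) and (y of plaque_c_center in the frame of balance between -0.148 and -0.108 m or y of plaque_c_center in the frame of balance between 0.108 and 0.148 m)); the robot touches nothing.
It fails at once if a plaque is dropped or rammed hard into the balance (over 60 N) (contact force between any of plaque_big, plaque_a, plaque_b, plaque_c and pan_1 above 60 N or contact force between any of plaque_big, plaque_a, plaque_b, plaque_c and pan_2 above 60 N).
It fails at once if a plaque falls off the balance (height (world z) of any of plaque_big_center, plaque_a_center, plaque_b_center, plaque_c_center below 0.07 m).
It fails at once if the glass jar is moved more than 20 mm (distance of jar from where it was at the start of the episode above 0.02 m).
It fails at once if the torch is moved more than 20 mm (distance of torch from where it was at the start of the episode above 0.02 m).
It fails at once if the ring dish is moved more than 20 mm (distance of dish from where it was at the start of the episode above 0.02 m).
It also fails if it takes over 42 s, if anything falls off the work surface, if the arm or the gripper's body presses on something with over 40 N, if the wrist force passes 120 N, or if a joint passes its speed limit or range.

## Robot

A 6-joint arm with a two-finger parallel gripper is mounted at the origin on the work surface. World frame = base frame: x ahead of the robot, y to its left, z up, the work surface at z = 0. Lengths are in m, angles in degrees, forces in N, time in s.
With the tool pointing down it reaches from about 0.375 to 0.75 m from the base axis. Payload 9 kg.
Tool frame: the origin (TCP) lies on the centre line of the jaws, within the pads' length; the fingertips stand 8 mm ahead of it and the grasp point (between the pads) lies 11 mm behind it (ctrl.tips_ahead is the distance from the TCP to the fingertips, in m); y points along the fingers, x is the direction in which the jaws open and shut, and the axes are right-handed (so a half turn about y gives the same grasp; the last joint's range is limited). The gripper opens to 85 mm and grips with 20 to 120 N. Pads are 22 mm wide; open, the fingers measure 114 mm over their backs; the gripper's body (76 mm by 85 mm) begins 54 mm behind the grasp point. The pads swing forward as they close: fully open they stand 13 mm farther back than shut.
Start: joints at [61.037, 5.964, 5.575, 89.605, 0, 77.527], TCP at [0.17, 0.575, 0.239] pointing down, gripper open.
Joint ranges: [-171.21, 171.21], [-48.23, 106.86], [-62.78, 66.21], [-105.2, 120.99], [-86.42, 89.51], [-180, 180]. Speed limits (degrees/s): [127.2, 127.2, 147.25, 180, 180, 180].

## Interface

Orientations are given as a 3x3 rotation matrix whose columns are the frame's x, y, z axes.
In Python, from cell import ctrl gives the robot as it stands.
- The arm moves only by the shell command python3 -m handwheel 'ROWS' [OPENING] [FORCE]. ROWS is JSON, a list that holds one entry, the list of rows, each a list of 6 numbers: the shift along the tool's x, y, z in mm, then the turn, a rotation vector about the tool's x, y, z in rad. In form: [[[dx, dy, dz, rx, ry, rz], ...]]. A call has exactly 10 rows; each row shifts and turns the pose as measured when the row begins, along the tool's axes as they then stand; what a row does not reach is not made up. A row lasts 1/8 s, in which the tool goes at most 62.5 mm and 10.7 degrees, less where a joint would pass 70% of its speed; a pose out of reach is approached as far as the arm can. A call is refused whole if a number of a shift passes 62.5 or a number of a turn 0.188, either way. A call with a gripper value outside its range is refused whole. OPENING is the closure in counts, from 0 (fully open) to 255 (shut), set as the call begins (- or left out, the last holds). The fingers move at their own pace and stop on an object; FORCE is the grip in N (left out, the last holds). Time passes only in rows, so rows that do not move let the fingers close, or fill a call up. It gives the time, the measured TCP pose, the force and the opening at its end, in the units of the state.
- ctrl.sense(): the state, without advancing time (a new reading comes with each control period).
- ctrl.get_image(name): name is "side" or "top"; returns a dict with "frame" (480x640x3 uint8, red, green, blue), "depth" (480x640 float32, m along the optical axis (not along the pixel's ray), 0 where there is no reading), "mtx" (3x3 intrinsics, pixels), "view" (4x4, takes a point from world to camera coordinates). Camera axes: x right, y up, looking along -z (the intrinsics and any distortion apply to the point x, -y, -z); pixel columns grow to the right and rows downward; lengths in m; the calibration is good to about 2 mm. A picture is of the moment at which its call begins.
- ctrl.close_job(): hands the job in, once; it reports no verdict.
Trained networks look in a picture, given as the dict that the camera call returned (one of the last four; its "shot" number tells which), for a name from the list of things; names that differ only in an ending like _2 or _b are one class to them, and where a whole thing is asked for, a point or a joint stands for the part that bears it (a point fixed in the world has none). Each returns a list of dicts, best first, with "confidence" (0 to 1); they miss things now and then, are a little off and sometimes report something else, mostly with a low value. They report only what shows in the picture. A call takes as long as a camera call. They do not tell look-alikes from the thing itself.
- ctrl.regions_of(query, picture): "mask" (480x640 bool, what is visible of it).
- ctrl.tip_of(query, picture): "centre" ([x, y, z] in m, in world coordinates, good to about 4 mm: a listed point, or the origin of a listed thing).
The state is a dict: "time_s": time; "joint_positions": joint angles; "qd": joint speeds; "tau": joint torques, N m; "eef_pos": TCP position; "tool_rot": TCP orientation; "force": force on the tool from outside, world axes, zero at the start; "ft_torque": the same for the moment, N m; "grip_width": finger opening in m.
Only numpy, scipy, OpenCV 4.12 (cv2) and the standard library are available. Lean on these libraries where they do the work, as an engineer would, in place of code of your own. Each camera call takes 0.05 s, during which the arm holds its last target. There are 200 camera calls.

## Working session

There is one attempt and no reset: what is moved stays moved. The work goes in short steps, Python scripts to look and compute and a shell command to move; the robot and the scene stay as the last step left them, time stands still between calls to the robot, and variables do not carry over. Pictures are saved under pics/ and viewed, about 8 in all and at most 12, crops included, and the job is handed in when it is done.

```bash
mkdir -p pics; ls
cat > h.py <<'E'
import numpy as np, cv2
from cell import ctrl
def pix(im,p):
    V=np.array(im["view"]);c=V[:3,:3]@np.asarray(p)+V[:3,3];K=np.array(im["mtx"])
    u=K@np.array([c[0],-c[1],-c[2]]);return u[:2]/u[2]
def cloud(im):
    d=im["depth"];K=np.array(im["mtx"]);V=np.array(im["view"])
    v,u=np.mgrid[:480,:640]
    c=np.stack([(u-K[0,2])/K[0,0]*d,-(v-K[1,2])/K[1,1]*d,-d],-1)
    return (c-V[:3,3])@V[:3,:3]
E
python3 - <<'E'
from h import *
s=ctrl.sense();print(s["eef_pos"],np.round(s["tool_rot"],3),s["grip_width"],s["time_s"])
ims={n:ctrl.get_image(n) for n in("side","top")}
cv2.imwrite("pics/a.png",ims["top"]["frame"][...,::-1]);cv2.imwrite("pics/b.png",ims["side"]["frame"][...,::-1])
for n,im in ims.items():
    np.savez(f"{n}0.npz",**{k:im[k] for k in("frame","depth","mtx","view")})
    print(n,"cam",-np.array(im["view"])[:3,:3].T@np.array(im["view"])[:3,3])
    for q in ["balance","pan1_near","pan1_mid","pan1_far","pan2_near","pan2_mid","pan2_far","plaque_big_center","plaque_a_center","jar","torch","dish"]:
        print(q,[(np.round(r["centre"],3).tolist(),round(r["confidence"],2),pix(im,r["centre"]).round().tolist()) for r in ctrl.tip_of(q,im)][:6])
E
```

```text
pics
[0.17013273 0.57503278 0.23852038] [[ 0.284 -0.001 -0.959]
 [ 0.959 -0.001  0.284]
 [-0.001 -1.     0.   ]] 0.08518351648474007 0.0
side cam [-0.19550719 -0.70804955  0.71176635]
balance []
pan1_near [([0.519, -0.157, 0.068], 0.63, [357.0, 280.0])]
pan1_mid [([0.591, -0.164, 0.073], 0.97, [382.0, 264.0])]
pan1_far [([0.662, -0.163, 0.073], 0.78, [402.0, 250.0])]
pan2_near [([0.536, 0.099, 0.112], 0.97, [270.0, 214.0]), ([0.678, 0.092, 0.112], 0.26, [317.0, 193.0])]
pan2_mid [([0.606, 0.094, 0.113], 0.95, [294.0, 203.0]), ([0.519, -0.156, 0.069], 0.22, [356.0, 280.0])]
pan2_far []
plaque_big_center [([0.642, -0.164, 0.106], 0.56, [398.0, 240.0])]
plaque_a_center [([0.789, -0.19, 0.004], 0.75, [442.0, 257.0]), ([0.576, -0.159, 0.098], 0.67, [376.0, 255.0])]
jar [([0.594, 0.458, 0.001], 0.96, [195.0, 198.0])]
torch [([0.516, -0.442, 0.001], 0.59, [484.0, 379.0])]
dish [([0.36, -0.387, -0.005], 0.56, [404.0, 418.0])]
top cam [ 0.47998593 -0.01406247  1.24327301]
balance [([0.59, -0.032, 0.003], 0.87, [330.0, 246.0])]
pan1_near [([0.521, -0.154, 0.074], 0.71, [380.0, 271.0]), ([0.645, -0.171, 0.107], 0.59, [388.0, 219.0]), ([0.664, -0.164, 0.071], 0.47, [383.0, 214.0])]
pan1_mid [([0.586, -0.16, 0.075], 0.74, [382.0, 244.0])]
pan1_far [([0.662, -0.165, 0.073], 0.9, [384.0, 215.0])]
pan2_near [([0.535, 0.099, 0.111], 0.56, [276.0, 264.0])]
pan2_mid [([0.608, 0.093, 0.105], 0.94, [279.0, 234.0])]
pan2_far []
plaque_big_center [([0.36, -0.389, 0.003], 0.63, [468.0, 334.0]), ([0.646, -0.166, 0.106], 0.6, [386.0, 219.0])]
plaque_a_center [([0.793, -0.194, 0.007], 0.9, [391.0, 170.0]), ([0.577, -0.154, 0.102], 0.69, [381.0, 247.0])]
jar [([0.598, 0.465, -0.001], 0.87, [144.0, 243.0])]
torch [([0.519, -0.444, -0.0], 0.88, [487.0, 273.0]), ([0.646, -0.171, 0.108], 0.37, [388.0, 219.0])]
dish [([0.359, -0.39, 0.003], 0.83, [468.0, 334.0]), ([0.608, 0.092, 0.105], 0.7, [280.0, 234.0])]
```

Run:
```python
import cv2
a=cv2.imread("pics/a.png")[140:330,220:460];b=cv2.imread("pics/b.png")[150:330,230:470]
cv2.imwrite("pics/c.png",cv2.resize(a,None,fx=3.1,fy=3.1,interpolation=2));cv2.imwrite("pics/d.png",cv2.resize(b,None,fx=3.3,fy=3.3,interpolation=2))
```

```text
(no output)
```

View pics/c.png

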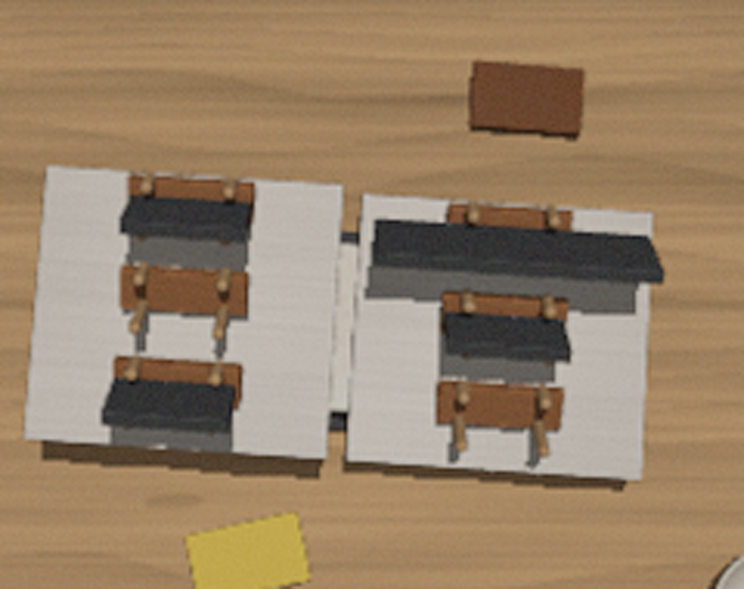

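View pics/d.png

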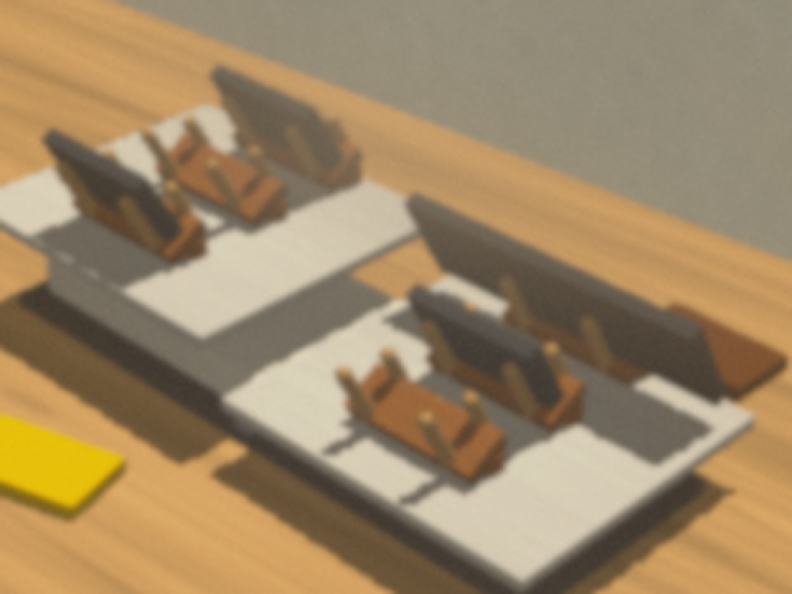

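```bash
cat > m.py <<'E'
from h import *
from scipy.optimize import least_squares
def frame(yaw):
    c,s=np.cos(yaw),np.sin(yaw);return np.array([[c,-s,0],[s,c,0],[0,0,1.]])
T=np.deg2rad(30)
n0=np.array([np.cos(T),0,np.sin(T)]);z0=np.array([-np.sin(T),0,np.cos(T)])
def plq(im,q,center,yaw,tol=.025,L=.096,H=.058):
    """extents of points near a plaque, in plaque axes about 'center'"""
    P=cloud(im);R=frame(yaw);g=im["frame"].astype(int)
    A=np.stack([R@n0,R[:,1],R@z0],1)
    l=(P-center)@A
    m=(abs(l[...,0])<tol)&(abs(l[...,1])<L/2+.03)&(abs(l[...,2])<H/2+.02)&(g.max(-1)<95)&(g.max(-1)-g.min(-1)<30)&(im["depth"]>0)
    return l[m],m
E
python3 - <<'E'
from m import *
pts={"1n":[(.519,-.157),(.521,-.154)],"1m":[(.591,-.164),(.586,-.160)],"1f":[(.662,-.163),(.662,-.165)],"2n":[(.536,.099),(.535,.099)],"2m":[(.606,.094),(.608,.093)]}
loc={"1n":(-72,-128),"1m":(0,-128),"1f":(72,-128),"2n":(-72,128),"2m":(0,128)}
def f(p):
    R=frame(p[2])[:2,:2];return np.concatenate([(R@np.array(loc[k])/1e3+p[:2]-q) for k,v in pts.items() for q in v])
r=least_squares(f,[.6,-.03,0]);yaw=r.x[2];R=frame(yaw);print("mid-slot ref",r.x[:2],np.rad2deg(yaw),"res mm",(r.fun.reshape(-1,2)*1e3).round(1).tolist())
for n in("top","side"):
    im=dict(np.load(n+"0.npz"))
    P=cloud(im);
    for k,(q,zz) in {"1m":((0,-.128),.074),"2n":((-.072,.128),.110),"2f":((.072,.128),.110)}.items():
        foot=np.r_[r.x[:2],0]+R@np.array([*q,0]);foot[2]=zz
        c=foot+R@(z0*.029)
        l,m=plq(im,0,c,yaw)
        if len(l)<20: print(n,k,"few",len(l));continue
        print(n,k,len(l),"c",c.round(4),"pct n,y,z (mm) 2/15/50/85/98:",(np.percentile(l,[2,15,50,85,98],axis=0)*1e3).round(1).T.tolist())
    # pan heights
    for k,y in(("1",-.2),("2",.2)):
        p=np.r_[r.x[:2],0]+R@np.array([0,y,0]);p[2]=.054 if k=="1" else .09
        u,v=pix(im,p).round().astype(int);print(n,"pan",k,P[v-1:v+2,u-1:u+2,2].mean().round(4))
E
```

```text
mid-slot ref [ 0.598651   -0.03320152] -3.767494983198426 res mm [[-0.6, 0.8], [-2.6, -2.2], [-0.8, 3.1], [4.2, -0.9], [0.1, -2.7], [0.1, -0.7], [-0.8, 0.3], [0.2, 0.3], [1.1, 0.5], [-0.9, 1.5]]
top 1m 588 c [ 0.5758 -0.16    0.0991] pct n,y,z (mm) 2/15/50/85/98: [[-7.4, -1.7, 4.1, 5.3, 6.5], [-44.1, -30.6, 3.4, 37.6, 49.6], [-30.5, -17.7, 12.2, 29.2, 31.9]]
top 2n 641 c [0.5207 0.1002 0.1351] pct n,y,z (mm) 2/15/50/85/98: [[-6.8, -1.4, 4.1, 5.3, 6.3], [-45.4, -33.2, 0.4, 32.9, 45.5], [-26.5, -15.3, 11.9, 28.9, 31.4]]
top 2f 546 c [0.6644 0.0907 0.1351] pct n,y,z (mm) 2/15/50/85/98: [[-13.2, -3.0, 3.9, 4.9, 6.0], [-47.2, -35.4, -2.5, 31.3, 43.4], [-28.2, -15.7, 15.7, 29.1, 31.4]]
top pan 1 0.0524
top pan 2 0.089
side 1m 530 c [ 0.5758 -0.16    0.0991] pct n,y,z (mm) 2/15/50/85/98: [[-5.0, -4.3, -3.2, 1.5, 4.9], [-47.2, -44.4, -8.5, 24.8, 41.2], [-26.7, -11.4, 15.5, 28.9, 31.2]]
side 2n 323 c [0.5207 0.1002 0.1351] pct n,y,z (mm) 2/15/50/85/98: [[-5.4, -4.8, -3.8, 0.4, 3.8], [-47.4, -45.6, -15.0, 20.3, 36.6], [-22.9, -9.9, 15.5, 29.0, 31.6]]
side 2f few 0
side pan 1 0.0546
side pan 2 0.0908
```

```bash
cat > plan.py <<'E'
from m import *
from scipy.spatial.transform import Rotation as Ro
REF=np.array([.59865,-.0332,0]);YAW=np.deg2rad(-3.77);R=frame(YAW)
G=np.stack([R@n0,-R@z0,R[:,1]],1)   # grasp orientation
C1=np.array([.5758,-.160,.0991])
def rows(wps,step=.04,turn=.17,p=None,A=None):
    s=ctrl.sense();p=np.array(s["eef_pos"]) if p is None else p;A=np.array(s["tool_rot"]) if A is None else A
    for tp,TA in wps:
        k=int(max(np.ceil(np.linalg.norm(tp-p)/step),np.ceil(Ro.from_matrix(A.T@TA).magnitude()/turn),1))
        for i in range(k):
            rv=Ro.from_matrix(A.T@TA).as_rotvec()/(k-i);d=A.T@(tp-p)/(k-i)
            print([*(d*1e3).round().astype(int).tolist(),*rv.round(3).tolist()])
            p=p+A@(d*1e3).round()/1e3;A=A@Ro.from_rotvec(rv.round(3)).as_matrix()
        print("-- at",p.round(4))
E
python3 - <<'E'
from plan import *
print(ctrl.tips_ahead)
rows([(np.array([.42,.2,.28]),G),(C1+R@z0*.09,G)],.045)
E
```

```text
0.008
[-26, -4, -31, -0.032, 0.12, -0.04]
[-22, -4, -35, -0.032, 0.12, -0.04]
[-18, -3, -37, -0.032, 0.12, -0.04]
[-13, -3, -39, -0.032, 0.119, -0.04]
[-8, -2, -40, -0.032, 0.12, -0.04]
[-3, -1, -41, -0.032, 0.119, -0.04]
[1, 1, -41, -0.032, 0.12, -0.04]
[6, 2, -41, -0.032, 0.119, -0.04]
[11, 4, -39, -0.032, 0.12, -0.04]
[16, 6, -38, -0.032, 0.119, -0.041]
[20, 7, -36, -0.032, 0.12, -0.04]
-- at [0.4204 0.1995 0.2802]
[7, 17, -39, 0.0, -0.0, 0.0]
[7, 17, -39, 0.0, -0.0, 0.0]
[7, 17, -39, 0.0, -0.0, 0.0]
[7, 18, -39, 0.0, -0.0, 0.0]
[7, 17, -39, 0.0, -0.0, 0.0]
[7, 18, -38, 0.0, -0.0, 0.0]
[7, 17, -39, 0.0, -0.0, 0.0]
[8, 18, -38, 0.0, -0.0, 0.0]
[7, 17, -39, 0.0, -0.0, 0.0]
-- at [ 0.5306 -0.1575  0.1772]
```

```bash
python3 -m handwheel '[[[-26,-4,-31,-0.032,0.12,-0.04],[-22,-4,-35,-0.032,0.12,-0.04],[-18,-3,-37,-0.032,0.12,-0.04],[-13,-3,-39,-0.032,0.12,-0.04],[-8,-2,-40,-0.032,0.12,-0.04],[-3,-1,-41,-0.032,0.12,-0.04],[1,1,-41,-0.032,0.12,-0.04],[6,2,-41,-0.032,0.12,-0.04],[11,4,-39,-0.032,0.12,-0.04],[16,6,-38,-0.032,0.12,-0.04]]]' 120 30
python3 -c "
from plan import *
rows([(np.array([.42,.2,.28]),G),(C1+R@z0*.09,G)],.05)"
```

```text
time_s: 2.55
eef_pos: [0.4088, 0.234, 0.279]
tool_rot: [[0.889, 0.458, -0.01], [0.024, -0.025, 0.999], [0.458, -0.889, -0.033]]
force: [-0.3, 0.6, 0.5]
grip_width: 0.0453
[10, 5, -34, -0.007, 0.083, -0.047]
-- at [0.4204 0.2002 0.2802]
[8, 20, -44, -0.0, -0.0, 0.0]
[8, 19, -44, -0.0, -0.0, 0.0]
[8, 20, -44, -0.0, -0.0, 0.0]
[8, 19, -43, -0.0, -0.0, 0.0]
[8, 20, -44, -0.0, -0.0, 0.0]
[8, 19, -43, -0.0, -0.0, 0.0]
[8, 20, -44, -0.0, -0.0, 0.0]
[8, 19, -43, -0.0, -0.0, 0.0]
-- at [ 0.5306 -0.1568  0.177 ]
```

```bash
python3 -m handwheel '[[[10,5,-34,-0.007,0.083,-0.047],[8,20,-44,0,0,0],[8,20,-44,0,0,0],[8,20,-44,0,0,0],[8,20,-44,0,0,0],[8,20,-44,0,0,0],[8,19,-43,0,0,0],[8,19,-43,0,0,0],[8,19,-43,0,0,0],[0,0,0,0,0,0]]]' 120 30
python3 - <<'E'
from plan import *
rows([(C1+R@z0*.003,G)],.02)
im=ctrl.get_image("side");f=im["frame"][150:330,280:480,::-1].copy()
cv2.imwrite("pics/e.png",cv2.resize(f,None,fx=3.3,fy=3.3,interpolation=2))
E
```

```text
time_s: 3.8
eef_pos: [0.563, -0.1505, 0.1875]
tool_rot: [[0.882, 0.464, 0.084], [-0.066, -0.057, 0.996], [0.467, -0.884, -0.02]]
force: [-0.5, -0.2, -0.2]
grip_width: 0.0453
[-6, 16, -1, 0.005, -0.001, -0.008]
[-6, 16, -2, 0.005, -0.001, -0.007]
[-6, 16, -1, 0.005, -0.002, -0.008]
[-6, 17, -2, 0.006, -0.001, -0.007]
[-7, 16, -1, 0.005, -0.002, -0.008]
-- at [ 0.5741 -0.1594  0.1017]
```

View pics/e.png

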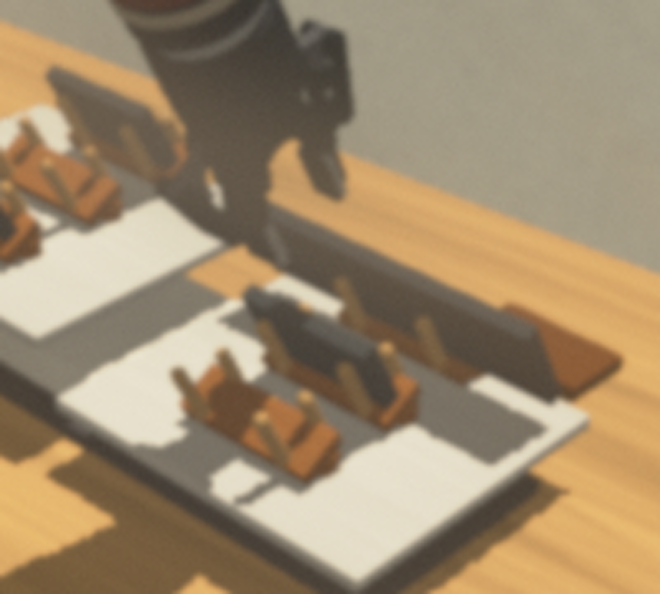

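The picture shows the open jaws above and beyond the plaque (tips ~(275,250) and (335,190), plaque at (330,340)): 30 mm too far in the normal direction; first align on the slant line.

```bash
python3 -m handwheel '[[[-15,0,-3,0.012,-0.003,-0.018],[-13,0,-3,0.012,-0.003,-0.018],[-3,0,-2,0,0,0],[0,0,0,0,0,0],[0,0,0,0,0,0],[0,0,0,0,0,0],[0,0,0,0,0,0],[0,0,0,0,0,0],[0,0,0,0,0,0],[0,0,0,0,0,0]]]'
python3 - <<'E'
from plan import *
rows([(C1+R@z0*.003,G)],.02)
E
```

```text
time_s: 5.1
eef_pos: [0.5365, -0.1513, 0.177]
tool_rot: [[0.863, 0.502, 0.061], [-0.051, -0.033, 0.998], [0.503, -0.865, -0.003]]
force: [-0.5, 0.6, -0.2]
grip_width: 0.0452
[-1, 17, -1, 0.0, 0.001, 0.001]
[-1, 17, -1, 0.0, 0.001, 0.001]
[-1, 17, -1, 0.0, 0.001, 0.0]
[-1, 17, -2, 0.0, 0.001, 0.001]
[-1, 16, -1, 0.0, 0.002, 0.0]
-- at [ 0.5738 -0.1598  0.1019]
```

```bash
python3 -m handwheel '[[[-3,0,-3,0,0.003,0],[-2,0,-3,0,0.003,0],[0,17,-1,0,0,0],[0,17,0,0,0,0],[0,17,0,0,0,0],[0,12,0,0,0,0],[0,0,0,0,0,0],[0,0,0,0,0,0],[0,0,0,0,0,0],[0,0,0,0,0,0]]]'
python3 - <<'E'
from plan import *
rows([(C1+R@z0*.003,G)],.02)
E
```

```text
time_s: 6.35
eef_pos: [0.5636, -0.1627, 0.1203]
tool_rot: [[0.861, 0.503, 0.069], [-0.059, -0.036, 0.998], [0.505, -0.863, -0.001]]
force: [-0.3, 0.0, -0.2]
grip_width: 0.045
[0, 11, 2, 0.001, -0.001, 0.003]
[0, 10, 1, 0.001, -0.001, 0.002]
-- at [ 0.5744 -0.1604  0.1021]
```

Descend the rest, settle, then close.

```bash
python3 -m handwheel '[[[0,10,1,0,0,0],[0,9,1,0,0,0],[0,3,0,0,0,0],[0,0,0,0,0,0],[0,0,0,0,0,0],[0,0,0,0,0,0],[0,0,0,0,0,0],[0,0,0,0,0,0],[0,0,0,0,0,0],[0,0,0,0,0,0]]]'
python3 - <<'E'
from plan import *
rows([(C1+R@z0*.003,G)],.02)
im=ctrl.get_image("side");f=im["frame"][150:330,280:480,::-1].copy()
cv2.imwrite("pics/f.png",cv2.resize(f,None,fx=3.3,fy=3.3,interpolation=2))
E
```

```text
time_s: 7.6
eef_pos: [0.5757, -0.1615, 0.1004]
tool_rot: [[0.861, 0.504, 0.069], [-0.058, -0.036, 0.998], [0.505, -0.863, -0.002]]
force: [0.1, -1.3, -0.4]
grip_width: 0.0452
[-1, -2, 1, 0.003, -0.002, 0.006]
-- at [ 0.5739 -0.1604  0.1017]
```

View pics/f.png

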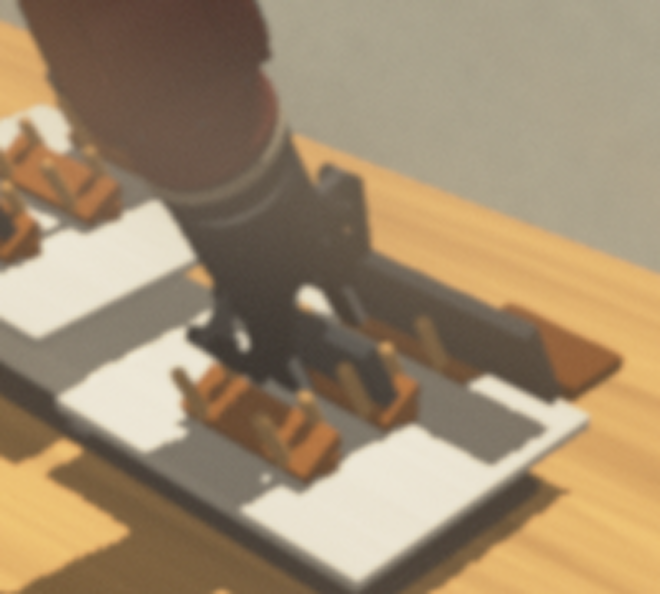

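The fingers straddle the plaque at (290,380) and (350,310), between the pegs. I'll close now.

```bash
python3 -m handwheel '[[[0,-1,0,0,0,0],[0,0,0,0,0,0],[0,0,0,0,0,0],[0,0,0,0,0,0],[0,0,0,0,0,0],[0,0,0,0,0,0],[0,-3,0,0,0,0],[0,-4,0,0,0,0],[0,-5,0,0,0,0],[0,-8,0,0,0,0]]]' 255 40
python3 -c "
from plan import *
s=ctrl.sense();print(s['eef_pos'],np.round(s['tool_rot'],3))"
```

```text
time_s: 8.9
eef_pos: [0.5682, -0.161, 0.122]
tool_rot: [[0.857, 0.512, 0.065], [-0.055, -0.036, 0.998], [0.513, -0.859, -0.003]]
force: [2.4, 0.5, -1.5]
grip_width: 0.0119
[ 0.56820746 -0.16095916  0.12199057] [[ 0.857  0.512  0.065]
 [-0.055 -0.036  0.998]
 [ 0.513 -0.859 -0.003]]
```

```bash
python3 -m handwheel '[[[0,-15,0,0,0,0],[0,-20,0,0,0,0],[0,-24,0,0,0,0],[0,-24,0,0,0,0],[0,-24,0,0,0,0],[0,-16,0,0,0,0],[0,-4,25,0,0,0],[0,0,35,0,0,0],[0,0,35,0,0,0],[0,0,35,0,0,0]]]'
python3 -c "
from plan import *
C2=REF+R@np.array([0,.128,0])+R@(z0*.031+n0*.002);C2[2]+=.092;print(C2)
rows([(C2+R@z0*.115,G),(C2,G)],.035)"
```

```text
time_s: 10.15
eef_pos: [0.5235, -0.0298, 0.2345]
tool_rot: [[0.871, 0.487, 0.07], [-0.064, -0.029, 0.998], [0.488, -0.873, 0.006]]
force: [-0.0, -0.5, -2.6]
grip_width: 0.0116
[0.59332803 0.09542827 0.11984679]
[-1, 4, 32, -0.001, -0.002, -0.004]
[-1, 4, 32, -0.001, -0.001, -0.003]
[-1, 4, 33, -0.001, -0.002, -0.004]
[-1, 3, 33, -0.0, -0.001, -0.003]
-- at [0.5363 0.0997 0.2199]
[0, 29, 0, -0.0, -0.0, -0.0]
[0, 29, 0, -0.0, -0.0, -0.0]
[0, 29, 0, -0.0, -0.0, -0.0]
[0, 28, 0, -0.0, -0.0, -0.0]
-- at [0.5936 0.0959 0.1203]
```

```bash
python3 -m handwheel '[[[0,2,32,0,0,-0.004],[0,2,32,0,0,-0.004],[0,2,32,0,0,-0.004],[0,2,18,0,0,-0.004],[0,0,6,0,0,0],[0,0,0,0,0,0],[0,0,0,0,0,0],[0,0,0,0,0,0],[0,0,0,0,0,0],[0,0,0,0,0,0]]]'
python3 - <<'E'
from plan import *
C2=REF+R@np.array([0,.128,0])+R@(z0*.031+n0*.002);C2[2]+=.092
s=ctrl.sense();p=np.array(s["eef_pos"]);A=np.array(s["tool_rot"]);print(p,A.round(3))
rows([(C2+R@z0*.10,G),(C2,G)],.02)
R0=frame(YAW)
for n in("top","side"):
    im=ctrl.get_image(n);P=cloud(im);g=im["frame"].astype(int)
    l=(P-p)@np.stack([A[:,0],A[:,2],-A[:,1]],1)
    m=(abs(l[...,0])<.02)&(abs(l[...,1])<.08)&(l[...,2]<.03)&(l[...,2]>-.06)&(im["depth"]>0)&(g.max(-1)<110)&(g.max(-1)-g.min(-1)<30)
    q=l[m];print(n,len(q),(np.percentile(q,[1,5,25,50,75,95,99],axis=0)*1e3).round(1).T.tolist())
    # slot positions now
    for k in("pan2_mid","pan2_near","pan2_far","plaque_a_center"):
        print(k,[(np.round(r["centre"],3).tolist(),round(r["confidence"],2)) for r in ctrl.tip_of(k,im)][:4])
    if n=="side": f=im["frame"][110:290,200:400,::-1].copy();cv2.imwrite("pics/g.png",cv2.resize(f,None,fx=3.3,fy=3.3,interpolation=2))
E
```

```text
time_s: 11.4
eef_pos: [0.5333, 0.0933, 0.2255]
tool_rot: [[0.866, 0.495, 0.07], [-0.063, -0.03, 0.998], [0.496, -0.868, 0.005]]
force: [0.8, -0.5, -1.7]
grip_width: 0.0113
[0.53333774 0.093313   0.22554368] [[ 0.866  0.495  0.07 ]
 [-0.063 -0.03   0.998]
 [ 0.496 -0.868  0.005]]
[-1, 11, 3, -0.001, -0.003, -0.002]
[0, 10, 3, -0.001, -0.003, -0.003]
-- at [0.5433 0.0987 0.2068]
[0, 17, 0, -0.0, -0.0, 0.0]
[0, 17, 0, -0.0, -0.0, 0.0]
[0, 17, 0, -0.0, -0.0, 0.0]
[0, 16, 0, -0.0, -0.0, 0.0]
[0, 17, 0, -0.0, -0.0, 0.0]
[0, 16, 0, -0.0, -0.0, 0.0]
-- at [0.5932 0.0955 0.1202]
top 477 [[-6.8, -4.8, 2.5, 3.7, 4.5, 5.6, 9.8], [-44.8, -42.3, -30.8, -14.8, 32.6, 45.4, 48.0], [-30.7, -25.7, -9.3, 9.9, 24.9, 27.9, 29.0]]
pan2_mid [([0.607, 0.094, 0.098], 0.8)]
pan2_near [([0.534, 0.098, 0.103], 0.63), ([0.355, -0.388, 0.0], 0.18)]
pan2_far [([0.679, 0.092, 0.104], 0.85)]
plaque_a_center [([0.794, -0.19, 0.008], 0.66)]
side 373 [[-18.2, -15.1, -5.9, -4.5, -0.5, 9.5, 14.7], [-46.8, -44.8, -35.7, -16.8, -8.3, -0.4, 5.3], [-21.2, -17.0, 0.4, 16.7, 25.9, 28.9, 29.7]]
pan2_mid [([0.608, 0.095, 0.106], 0.93)]
pan2_near [([0.532, 0.096, 0.102], 0.98)]
pan2_far [([0.68, 0.089, 0.101], 0.71)]
plaque_a_center [([0.534, 0.099, 0.22], 0.88), ([0.788, -0.191, 0.004], 0.55)]
```

View pics/g.png

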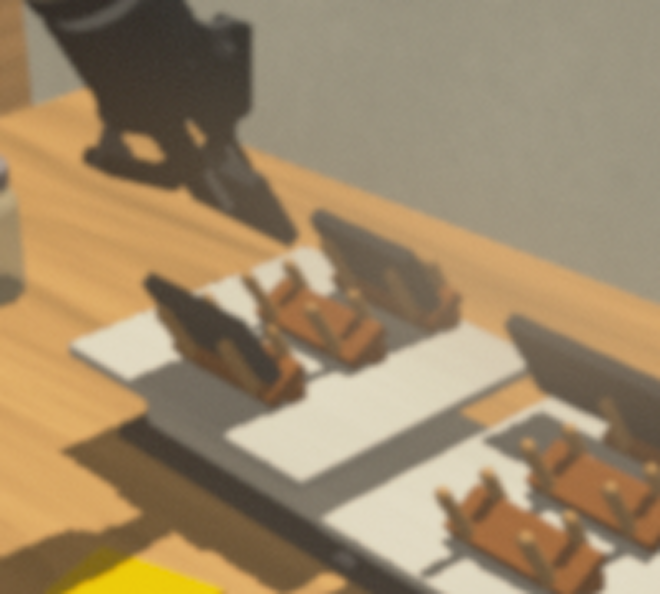

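```bash
python3 -m handwheel '[[[-1,12,4,0,-0.003,-0.003],[0,12,3,0,-0.003,-0.003],[0,12,0,0,0,0],[0,5,0,0,0,0],[0,0,0,0,0,0],[0,0,0,0,0,0],[0,0,0,0,0,0],[0,0,0,0,0,0],[0,0,0,0,0,0],[0,0,0,0,0,0]]]'
python3 - <<'E'
from plan import *
C2=REF+R@np.array([0,.128,0])+R@(z0*.031+n0*.002);C2[2]+=.092
rows([(C2,G)],.015)
E
```

```text
time_s: 13.15
eef_pos: [0.5547, 0.0999, 0.1868]
tool_rot: [[0.863, 0.5, 0.064], [-0.056, -0.03, 0.998], [0.501, -0.865, 0.002]]
force: [0.6, -0.6, -2.1]
grip_width: 0.0118
[0, 13, 0, -0.0, 0.0, 0.0]
[0, 13, 0, -0.001, 0.0, 0.0]
[0, 13, -1, -0.0, 0.0, 0.0]
[0, 13, 0, -0.001, 0.0, 0.0]
[0, 13, -1, -0.0, 0.0, 0.001]
[0, 12, 0, -0.001, 0.001, 0.0]
-- at [0.5931 0.0955 0.1202]
```

```bash
python3 -m handwheel '[[[0,10,0,0,0,0],[0,10,0,0,0,0],[0,10,0,0,0,0],[0,8,0,0,0,0],[0,6,-1,0,0,0],[0,5,0,0,0,0],[0,0,0,0,0,0],[0,0,0,0,0,0],[0,0,0,0,0,0],[0,0,0,0,0,0]]]'
python3 - <<'E'
from plan import *
C2=REF+R@np.array([0,.128,0])+R@(z0*.031+n0*.002);C2[2]+=.092
rows([(C2,G)],.015)
im=ctrl.get_image("side");f=im["frame"][110:290,200:400,::-1].copy();cv2.imwrite("pics/i.png",cv2.resize(f,None,fx=3.3,fy=3.3,interpolation=2))
E
```

```text
time_s: 14.4
eef_pos: [0.5815, 0.0972, 0.1421]
tool_rot: [[0.863, 0.502, 0.064], [-0.056, -0.03, 0.998], [0.503, -0.865, 0.002]]
force: [1.6, 0.4, -1.4]
grip_width: 0.0115
[0, 13, -1, -0.001, 0.0, 0.001]
[-1, 12, 0, -0.002, 0.001, 0.002]
-- at [0.5931 0.0955 0.12  ]
```

View pics/i.png

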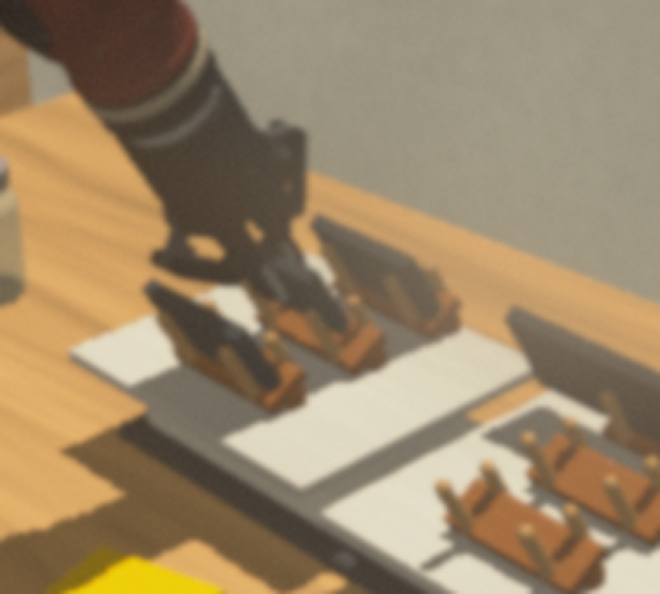

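```bash
python3 -m handwheel '[[[1,0,0,0,0,0],[0,5,0,0,0,0],[0,5,0,0,0,0],[0,5,0,0,0,0],[0,4,0,0,0,0],[0,3,0,0,0,0],[0,0,0,0,0,0],[0,0,0,0,0,0],[0,0,0,0,0,0],[0,0,0,0,0,0]]]'
python3 - <<'E'
from plan import *
C2=REF+R@np.array([0,.128,0])+R@(z0*.031+n0*.002);C2[2]+=.092
rows([(C2,G)],.015)
for n in("top","side"):
    im=ctrl.get_image(n);P=cloud(im)
    for k,y in(("1",-.2),("2",.2)):
        p=REF+R@np.array([0,y,0]);p[2]=.072
        u,v=pix(im,p).round().astype(int);print(n,"pan",k,P[v-1:v+2,u-1:u+2,2].mean().round(4))
f=im["frame"][110:290,200:400,::-1].copy();cv2.imwrite("pics/j.png",cv2.resize(f,None,fx=3.3,fy=3.3,interpolation=2))
E
```

```text
time_s: 15.7
eef_pos: [0.5934, 0.0966, 0.1215]
tool_rot: [[0.864, 0.5, 0.064], [-0.056, -0.03, 0.998], [0.501, -0.866, 0.002]]
force: [-2.3, -0.1, -0.0]
grip_width: 0.0115
[-1, 1, -1, -0.003, 0.001, 0.001]
-- at [0.593  0.0956 0.1202]
top pan 1 0.0703
top pan 2 0.071
side pan 1 0.0723
side pan 2 0.0738
```

View pics/j.png

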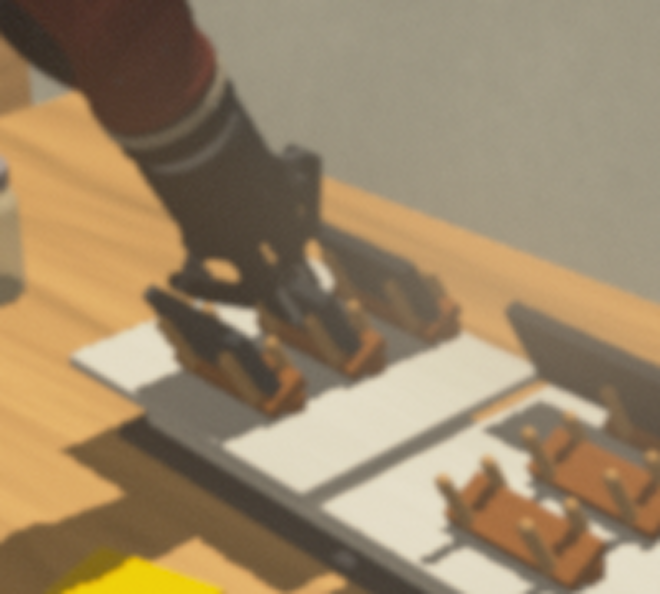

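```bash
python3 -m handwheel '[[[-2,0,0,0,0,0],[-1,0,0,0,0,0],[0,1,0,0,0,0],[0,0,0,0,0,0],[0,0,0,0,0,0],[0,0,0,0,0,0],[0,0,0,0,0,0],[0,0,0,0,0,0],[0,0,0,0,0,0],[0,0,0,0,0,0]]]'
python3 -m handwheel '[[[0,0,0,0,0,0],[0,0,0,0,0,0],[0,0,0,0,0,0],[0,0,0,0,0,0],[0,0,0,0,0,0],[0,0,0,0,0,0],[0,0,0,0,0,0],[0,0,0,0,0,0],[0,0,0,0,0,0],[0,0,0,0,0,0]]]' 135
```

```text
time_s: 17.05
eef_pos: [0.5918, 0.0967, 0.1197]
tool_rot: [[0.863, 0.501, 0.064], [-0.056, -0.03, 0.998], [0.502, -0.865, 0.002]]
force: [-0.7, -0.3, 0.4]
grip_width: 0.0113
time_s: 18.3
eef_pos: [0.5923, 0.0966, 0.1204]
tool_rot: [[0.862, 0.502, 0.064], [-0.056, -0.03, 0.998], [0.503, -0.864, 0.002]]
force: [-0.3, 0.3, -0.5]
grip_width: 0.0402
```

```bash
python3 -m handwheel '[[[0,-8,0,0,0,0],[0,-12,0,0,0,0],[0,-16,0,0,0,0],[0,-16,0,0,0,0],[0,-20,0,0,0,0],[0,-20,0,0,0,0],[0,-24,0,0,0,0],[0,-24,0,0,0,0],[0,-24,0,0,0,0],[0,-24,0,0,0,0]]]'
python3 -m handwheel '[[[0,-30,0,0,0,0],[0,-30,0,0,0,0],[0,-30,0,0,0,0],[0,-30,0,0,0,0],[0,0,0,0,0,0],[0,0,0,0,0,0],[0,0,0,0,0,0],[0,0,0,0,0,0],[0,0,0,0,0,0],[0,0,0,0,0,0]]]'
python3 - <<'E'
from plan import *
for n in("top","side"):
    im=ctrl.get_image(n);P=cloud(im)
    for k,y in(("1",-.2),("2",.2)):
        p=REF+R@np.array([0,y,0]);p[2]=.072
        u,v=pix(im,p).round().astype(int);print(n,"pan",k,P[v-1:v+2,u-1:u+2,2].mean().round(4))
    for k,x in(("2n",-.072),("2m",0),("2f",.072)):
        c=REF+R@np.array([x,.128,.092])+R@(z0*.029)
        l,m=plq(im,0,c,YAW)
        if len(l)<20: print(n,k,"few");continue
        f=l[(l[:,0]>2e-3)&(l[:,2]>0)] if n=="top" else l[(l[:,0]<-1e-3)]
        sl=np.polyfit(f[:,2],f[:,0],1)[0]; yw=np.polyfit(f[:,1],f[:,0],1)[0]
        print(n,k,len(l),(np.percentile(l,[2,15,50,85,98],axis=0)*1e3).round(1).T.tolist(),"extra lean/yaw deg",np.rad2deg([sl,yw]).round(1))
    print([(np.round(r["centre"],3).tolist(),round(r["confidence"],2)) for r in ctrl.tip_of("plaque_a_center",im)])
    if n=="side": f=im["frame"][130:310,210:440,::-1].copy();cv2.imwrite("pics/k.png",cv2.resize(f,None,fx=3.3,fy=3.3,interpolation=2))
E
```

```text
time_s: 19.55
eef_pos: [0.4996, 0.1056, 0.2943]
tool_rot: [[0.867, 0.494, 0.065], [-0.056, -0.032, 0.998], [0.495, -0.869, -0.0]]
force: [1.1, -0.5, -0.4]
grip_width: 0.0404
time_s: 20.8
eef_pos: [0.4452, 0.1135, 0.4081]
tool_rot: [[0.872, 0.485, 0.066], [-0.056, -0.035, 0.998], [0.486, -0.874, -0.003]]
force: [-0.6, 0.9, -0.0]
grip_width: 0.0401
top pan 1 0.0723
top pan 2 0.0719
top 2n 651 [[-7.6, -1.2, 4.2, 6.0, 7.4], [-44.7, -32.9, -0.2, 32.5, 45.7], [-26.7, -14.4, 12.4, 28.8, 32.5]] extra lean/yaw deg [-2.9  0. ]
top 2m 565 [[-7.2, -2.0, 3.8, 5.0, 6.1], [-42.9, -31.2, 2.0, 34.4, 47.6], [-27.2, -15.3, 13.7, 28.9, 31.8]] extra lean/yaw deg [-0.5  0.1]
top 2f 520 [[-8.3, -2.9, 3.8, 4.8, 5.9], [-46.6, -34.6, -1.9, 30.6, 43.5], [-27.5, -15.4, 16.2, 29.1, 31.9]] extra lean/yaw deg [-0.7  0.1]
[([0.792, -0.191, 0.005], 0.68)]
side pan 1 0.0732
side pan 2 0.0722
side 2n 312 [[-5.8, -4.9, -3.1, 0.8, 4.7], [-47.8, -45.3, -18.0, 21.4, 36.0], [-24.5, -11.2, 16.5, 29.3, 31.5]] extra lean/yaw deg [-1.3 -0.3]
side 2m 232 [[-5.8, -5.0, -4.1, -1.7, 3.1], [-46.1, -43.3, -11.3, 18.9, 32.6], [-23.4, -13.5, 7.0, 24.2, 29.2]] extra lean/yaw deg [-0.4 -0.7]
side 2f few
[([0.592, 0.1, 0.118], 0.81), ([0.791, -0.191, 0.006], 0.63)]
```

View pics/k.png

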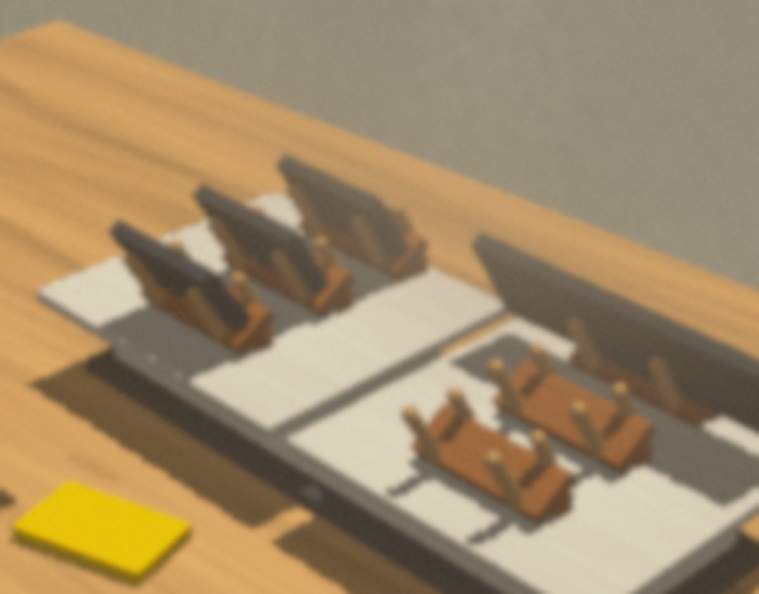

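Run:
```python
from plan import *
im=ctrl.get_image("top")
c=REF+R@np.array([.072,-.128,.092])+R@(z0*.0375)
l,m=plq(im,0,c,YAW,.02,.222,.075)
f=l[(l[:,0]>2e-3)&(l[:,0]<.012)&(l[:,2]>0)]
print((np.percentile(l,[1,50,99],axis=0)*1e3).round(1).T.tolist(),np.rad2deg(np.polyfit(f[:,2],f[:,0],1)[0]),np.rad2deg(np.polyfit(f[:,1],f[:,0],1)[0]))
for q in("jar","torch","dish"): print(q,[np.round(r["centre"],3).tolist() for r in ctrl.tip_of(q,im)][:1])
print(ctrl.close_job())
```

```text
[[-7.1, 4.2, 6.4], [-108.7, 0.7, 108.6], [-35.8, 17.1, 41.0]] -1.2517543727953553 0.0012452485019793602
jar [[0.601, 0.461, -0.002]]
torch [[0.52, -0.447, -0.002]]
dish [[0.358, -0.39, 0.002]]
the job is handed in; nothing more can be done
None
```

I moved one small plaque from the middle slot of the right pan (pan 1) to the middle slot of the left pan (pan 2). That puts the three small plaques on the left against the big one on the right. I then let go, backed the gripper well clear and handed the job in at about 21 s. I haven't seen a verdict.

**Pans:** both read level at the end, with tops at 71.9–73.2 mm in both cameras against 72 mm nominal. That is within about 1 mm.

**Plaques:**

| Plaque | Off centre lengthwise | Lean difference from 30° | Turn |
|---|---|---|---|
| Moved one | about 2 mm | within 1° | within 1° |
| Near left | under 1 mm (top camera) | -2.9° (top), -1.3° (side) | within 1° |
| Far left | about 2 mm | within 1° | within 1° |
| Big | about 1 mm | about -1° | within 1° |

**Bystanders:** the jar, torch and dish were found within about 5 mm of where they started, which is about the accuracy of that measurement.

**What disagreed:**
- The two cameras differed on the near left plaque's lean, as shown in the table. Both readings are well inside the limits.
- The side camera read the plaques as a few millimetres off along their length, because the pegs hide part of their faces. I relied on the top camera for centring.
- The far left plaque was only seen by the top camera, and I only measured the big plaque with the top camera.
- The first approach overshot by about 30 mm. I corrected it before coming down, and nothing was touched.

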